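Lower the roller-housing cover

TASK

Close the hinged cover of the roller housing: tip the standing cover forward past upright from behind, catch it from underneath on the fingers as it falls, while it is still well open, and lower it fully shut without a bang, then move clear. Do not touch its handle, do not pinch the cover between the fingers, and leave the loose things around it where they are.

Things in the scene. Friction and masses are not known exactly. Their poses are not given: they have to be found in the camera images.
- housing: fixed white steel case, open at the top, two rollers inside: 130 mm deep (its x), 190 mm wide (its y), 120 mm high. Origin: centre of its underside, on the table. Its own -x side is its front, roughly towards the robot; place and yaw vary.
- cover (a joint): cover angle, rad: 0 shut, 1.57 upright, 1.75 back stop. Starts at 1.69 to 1.75, leaning back away from the robot, resting by its weight (0.5 to 0.75 kg). Past upright it falls shut on a damped hinge without spring or notable friction: about 1.3 to 3.5 s from 1.4 to 0.7 rad, banging shut at 1 to 1.6 rad/s if not held; a support pulled away lets it reach that speed within a few mm.
- cover_hinge (a point): middle of the hinge line, at housing x = +65 mm, 122 mm above the table; the line runs along the housing's y.
- cover_edge (a point): middle of the free edge, on the inner (under) face, 160 mm from the hinge line; at angle a: housing x = 65 - 160 cos(a) mm, height 122 + 160 sin(a) mm. The cover is a flat panel 200 mm wide, 10 mm thick. Shut, its free edge stands 30 mm out beyond the housing front and can be supported from below all the way down.
- cover_sheet: white painted outer sheet of the cover, 4 mm thick (upper face when shut, rear face when standing). Origin on the hinge line; its -x points to the free edge.
- cover_liner: black, slightly soft rubber lining of the cover, 6 mm thick (underside when shut, the face towards the robot when standing). Origin on the hinge line; its -x points to the free edge.
- cover_handle: black bridge handle in the middle of the outer sheet, 75 mm from the hinge line, 124 mm wide along y, 24 mm along the cover, standing 33 mm off the sheet. Not to be touched. Origin: its foot, midway.
- bottle: white plastic bottle, 72 mm across, 190 mm tall, beside the +y side of the housing; origin under its centre. Bystander.
- roller_a: spare black roller standing on end, 52 mm across, 50 mm tall, beside the -y side of the housing; origin under its centre. Bystander.
- roller_b: smaller spare black roller standing on end, 44 mm across, 40 mm tall, beside the -y side of the housing; origin under its centre. Bystander.
- wrench: steel wrench lying flat, 150 mm long along its own x, in front of the housing; origin under its middle. Bystander.
- jar: small grey jar with steel cap, 60 mm across, 70 mm tall, behind the housing; origin under its centre. Bystander.
- brush: brush lying flat, 170 mm long along its own x, behind the housing; origin under its middle. Bystander.
- plate: flat steel plate 100 x 70 x 8 mm lying on the table, to the +y side and front of the housing; origin under its centre. Bystander.

How it is judged:
On the way, in this order (a step that is already met when the one before it is completed fails the run):
1. the cover is tipped past upright (below 1.45 rad) (value of joint cover below 1.45 rad), for 0.02 s.
2. the fingers carry the cover from below, between 1.35 and 0.35 rad (value of joint cover between 0.35 and 1.35 rad and contact force between the fingers and cover_liner above 0.3 N), for 0.2 s.
3. the cover is shut (below 0.03 rad) (value of joint cover below 0.03 rad), for 0.2 s.
At the end, for the whole second after the job is handed in: The cover is shut (within 0.03 rad, about 5 mm at its edge) and at rest, and each loose thing is within 20 mm of where it stood (value of joint cover below 0.03 rad and velocity of joint cover between -0.05 and 0.05 rad/s and distance of each of bottle, roller_a, roller_b, wrench, jar, brush, plate from where it was at the start of the episode below 0.02 m); the robot touches nothing.
It fails at once if the cover bangs shut: faster than 0.6 rad/s downwards within the last 0.2 rad (value of joint cover below 0.2 rad and velocity of joint cover below -0.6 rad/s).
It fails at once if the handle is touched (over 1 N) (contact force between any of the fingers, the arm and cover_handle above 1 N).
It fails at once if the cover is pinched: pressed on its outer and inner face at once (over 2 N each) (contact force between the fingers and cover_sheet above 2 N and contact force between the fingers and cover_liner above 2 N).
It fails at once if a loose thing is moved by more than 20 mm (distance of any of bottle, roller_a, roller_b, wrench, jar, brush, plate from where it was at the start of the episode above 0.02 m).
It also fails if it takes over 45 s, if anything falls off the work surface, if the arm or the gripper's body presses on something with over 40 N, if the wrist force passes 120 N, or if a joint passes its speed limit or range.

ROBOT

A 6-joint arm with a two-finger parallel gripper is mounted at the origin on the work surface. World frame = base frame: x ahead of the robot, y to its left, z up, the work surface at z = 0. Lengths are in m, angles in rad, forces in N, time in s.
With the tool pointing down it reaches from about 0.35 to 0.975 m from the base axis. Payload 4.9 kg.
Tool frame: the origin (TCP) lies between the finger pads; the fingertips stand 22 mm ahead of it and the grasp point (between the pads) lies 3 mm ahead of it; z points along the fingers, y is the line along which they close (so a half turn about z gives the same grasp; the last joint's range is limited). The gripper opens to 85 mm and grips with 20 to 120 N. Pads are 22 mm wide; open, the fingers measure 114 mm over their backs; the gripper's body (76 mm by 85 mm) begins 54 mm behind the grasp point. The pads swing forward as they close: fully open they stand 13 mm farther back than shut.
Start: joints at [1.083, 0.053, 1.613, -0, 1.476, -0.119], TCP at [0.225, 0.583, 0.253] pointing down, gripper open.
Joint ranges: [-3.01, 3.01], [-1.01, 2.22], [0.06, 2.58], [-1.02, 4.17], [0.09, 2.62], [-3.14, 3.14]. Speed limits (rad/s): [2.57, 2.57, 3.14, 3.14, 3.14, 3.14].

INTERFACE

Orientations are given as a unit quaternion [w, x, y, z].
In Python, from plant import state, grab_frame, get_calibration, job_done, recognise, regions_of gives the robot as it stands.
- The arm moves only by the tool apply_moves, never from a script. Its argument "targets" is a list of rows, each an object with "translation": the shift along the tool's x, y, z normalised to -1 to 1, where 1 is 100 mm, a list of three; "twist": the turn about the tool's z normalised to -1 to 1, where 1 is 0.1 rad; "hand": the opening, from 0 (shut) to 1 (fully open). A call has 1 to 8 rows; each row shifts and turns the commanded pose from where the row before left it, along the tool's axes as they then stand; what a row does not reach is not made up. A row lasts 1/10 s, in which the tool goes at most 50 mm and 8.59 degrees, less where a joint would pass 70% of its speed; a pose out of reach is approached as far as the arm can. A call with a number of a shift or a turn outside -1 to 1 is refused whole. A call with a gripper value outside its range is refused whole. The fingers move at their own pace and stop on an object; the grip force is fixed at half the most. Time passes only in rows, so rows that do not move let the fingers close. It gives the time, the measured TCP pose, the force, the opening and the grip force at its end, in the units of the state.
- state(): the state, without advancing time (a new reading comes with each control period).
- grab_frame(name): name is "side" or "top"; returns the picture (400x640x3 uint8, red, green, blue); there is no depth.
- get_calibration(name): a dict with "camera_matrix" (3x3 intrinsics, pixels), "pose" (4x4, takes a point from camera to world coordinates). Camera axes: x right, y up, looking along -z (the intrinsics and any distortion apply to the point x, -y, -z); pixel columns grow to the right and rows downward; lengths in m; the calibration is good to about 2 mm. A picture is of the moment at which its call begins. get_calibration takes no time and is no camera call.
- job_done(): hands the job in; it is judged then, once.
Trained networks look in the newest picture that a camera, given by its name, has taken for a name from the list of things; names that differ only in an ending like _2 or _b are one class to them, and where a whole thing is asked for, a point or a joint stands for the part that bears it (a point fixed in the world has none). Each returns a list of dicts, best first, with "score" (0 to 1); they miss things now and then, are a little off and sometimes report something else, mostly with a low value. They report only what shows in the picture. A call takes as long as a camera call.
- recognise(camera, query): "point" ([x, y, z] in m, in world coordinates, good to about 4 mm: the middle of the surface that is visible of it).
- regions_of(camera, query): "pixels" (400x640 bool, what is visible of it).
The state is a dict: "time": time; "joint_pos": joint angles; "joint_vel": joint speeds; "joint_efforts": joint torques, N m; "tool_pos": TCP position; "tool_rot": TCP orientation; "contact_force": force on the tool from outside, world axes, zero at the start; "ft_torque": the same for the moment, N m; "gripper_width": opening from 0.0 (shut) to 1.0 (fully open); "grasp_force": force on a finger pad.
Only numpy, scipy, OpenCV 4.12 (cv2) and the standard library are available. Lean on these libraries where they do the work, as an engineer would, in place of code of your own. Each camera call takes 0.05 s, during which the arm holds its last target. There are 200 camera calls.

## Working session

There is one attempt and no reset: what is moved stays moved. The work goes in short steps, Python scripts to look and compute and a tool call to move; the robot and the scene stay as the last step left them, time stands still between calls to the robot, and variables do not carry over. Pictures are saved under pics/ and viewed, at most 13 in all, crops included, and the job is handed in when it is done.

Besides the shell and the picture viewer there is one more tool, called after "Emit:" as name([rows], argument=value, ...), one row to a line, values as JSON. apply_moves: Moves the arm, as the interface text tells. Its arguments: {"type":"object","properties":{"targets":{"type":"array"}},"required":["targets"]}

```bash
mkdir -p pics; ls
python3 - <<'E'
from plant import *
import cv2,numpy as np
s=state();print(s)
for c in("side","top"):
    f=grab_frame(c);cv2.imwrite(f"pics/{c}0.png",f[:,:,::-1]);k=get_calibration(c);print(c,np.round(k["camera_matrix"],1).tolist(),np.round(k["pose"],3).tolist())
    for q in["housing","cover_sheet","cover_liner","cover_handle","bottle","roller_a","wrench","jar","brush","plate"]:
        print(q,[(np.round(r["point"],3).tolist(),round(r["score"],2)) for r in recognise(c,q)[:3]])
E
```

```text
pics
{'time': 0.0, 'joint_pos': array([ 1.08299407e+00,  5.33762671e-02,  1.61428768e+00,  1.63785177e-05,
        1.47598197e+00, -1.18999629e-01]), 'joint_vel': array([-0.00089881, -0.00077233, -0.0005105 ,  0.00070102,  0.00186846,
        0.00098051]), 'joint_efforts': array([-1.09455159e-03, -3.93682945e+01, -3.70171916e+01, -9.23343782e-05,
        6.83884675e-03,  2.96041003e-05]), 'tool_pos': array([0.22503811, 0.58246933, 0.25205471]), 'tool_rot': array([-3.14502580e-04,  1.83358706e-01,  9.83045539e-01, -9.77302581e-04]), 'contact_force': array([-0.43805924,  0.04271023,  0.34757531]), 'ft_torque': array([-0.01497697, -0.01804419, -0.00048779]), 'grasp_force': 0.0, 'gripper_width': 1.0017075854884796}
side [[497.1, 0.0, 313.7], [0.0, 497.1, 189.2], [0.0, 0.0, 1.0]] [[-0.932, 0.267, -0.245, 0.267], [-0.363, -0.699, 0.616, 0.869], [-0.007, 0.663, 0.748, 1.056], [0.0, 0.0, 0.0, 1.0]]
housing [([0.646, 0.006, 0.105], 0.7)]
cover_sheet []
cover_liner [([0.682, 0.002, 0.214], 0.73)]
cover_handle [([0.501, 0.196, 0.005], 0.45)]
bottle [([0.62, 0.222, 0.112], 0.93), ([0.647, 0.008,
[... 279 characters left out ...]
 202.0], [0.0, 0.0, 1.0]] [[0.016, 0.992, -0.124, 0.463], [-1.0, 0.019, 0.024, 0.078], [0.026, 0.123, 0.992, 1.123], [0.0, 0.0, 0.0, 1.0]]
housing [([0.656, -0.009, 0.104], 0.96)]
cover_sheet [([0.704, -0.009, 0.28], 0.69), ([0.392, -0.113, 0.009], 0.4)]
cover_liner [([0.681, -0.013, 0.22], 0.69)]
cover_handle [([0.68, -0.013, 0.227], 0.67)]
bottle [([0.623, 0.19, 0.134], 0.76), ([0.684, -0.012, 0.227], 0.43)]
roller_a [([0.636, -0.188, 0.052], 0.8), ([0.554, -0.175, 0.041], 0.59), ([0.684, -0.012, 0.228], 0.53)]
wrench [([0.389, -0.11, 0.006], 0.89)]
jar [([0.736, 0.101, 0.069], 0.63)]
brush [([0.804, -0.103, 0.02], 0.51)]
plate [([0.507, 0.193, 0.01], 0.92), ([0.639, -0.191, 0.051], 0.65)]
```

View pics/side0.png

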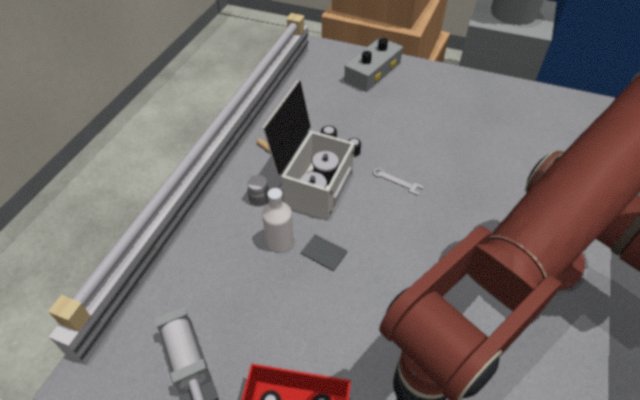

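View pics/top0.png

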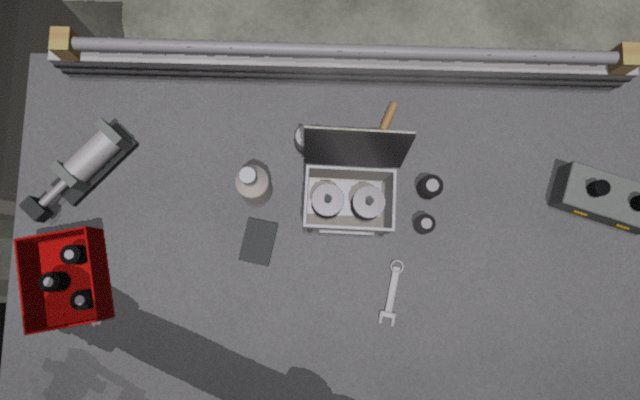

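The side view shows the cover standing open with its free edge at about (300,88), and the bottle, jar, rollers, wrench, plate and brush all around the housing. In the top view the housing spans cols 303–397 and rows 165–234, and the cover edge runs (305,127)–(413,132), so yaw is near zero. I'll move above the scene now and measure the pose from the pictures already taken.

Emit:
apply_moves([
  {"translation": [0,0,-0.5],"twist": 0,"hand": 0},
  {"translation": [0,0,-0.5],"twist": 0,"hand": 0},
  {"translation": [-0.4,-0.25,-0.15],"twist": 0,"hand": 0},
  {"translation": [-0.4,-0.25,-0.15],"twist": 0,"hand": 0},
  {"translation": [-0.4,-0.25,-0.15],"twist": 0,"hand": 0},
  {"translation": [-0.4,-0.25,-0.15],"twist": 0,"hand": 0},
  {"translation": [-0.4,-0.25,-0.15],"twist": 0,"hand": 0},
  {"translation": [-0.4,-0.25,-0.15],"twist": 0,"hand": 0},
])

```text
time: 1.9
tool_pos: [0.3958, 0.3549, 0.4441]
tool_rot: [0.0, 0.183, 0.983, 0.0]
contact_force: [1.1, 0.6, 0.2]
gripper_width: -0.0
grasp_force: 0.0
```

```bash
cat > h.py <<'E'
import cv2,numpy as np
from plant import *
from scipy.spatial.transform import Rotation as R
def ray(c,uv,z):
    k=get_calibration(c);K=k["camera_matrix"];P=k["pose"]
    p=np.linalg.inv(K)@np.array([uv[0],uv[1],1]);d=P[:3,:3]@np.array([p[0],-p[1],-p[2]]);o=P[:3,3]
    return o+d*(z-o[2])/d[2]
def proj(c,X):
    k=get_calibration(c);K=k["camera_matrix"];P=k["pose"]
    q=P[:3,:3].T@(np.asarray(X)-P[:3,3]);q=K@np.array([q[0],-q[1],-q[2]]);return q[:2]/q[2]
def st():
    s=state();r=R.from_quat(np.roll(s["tool_rot"],-1)).as_matrix()
    print("t",round(s["time"],2),"p",s["tool_pos"].round(4),"F",s["contact_force"].round(1),"j",s["joint_pos"].round(3));print("axes cols x,y,z\n",r.round(3));return s,r
E
python3 - <<'E'
from h import *
st()
im=cv2.imread("pics/top0.png");
x=cv2.resize(im[110:250,280:430],None,fx=5,fy=4.2,interpolation=cv2.INTER_CUBIC);cv2.imwrite("pics/c1.png",x)
E
```

```text
t 1.9 p [0.3958 0.3549 0.4441] F [1.1 0.6 0.2] j [ 0.591 -0.211  1.551 -0.     1.801 -0.611]
axes cols x,y,z
 [[-0.933  0.36   0.001]
 [ 0.36   0.933  0.   ]
 [-0.     0.001 -1.   ]]
```

View pics/c1.png

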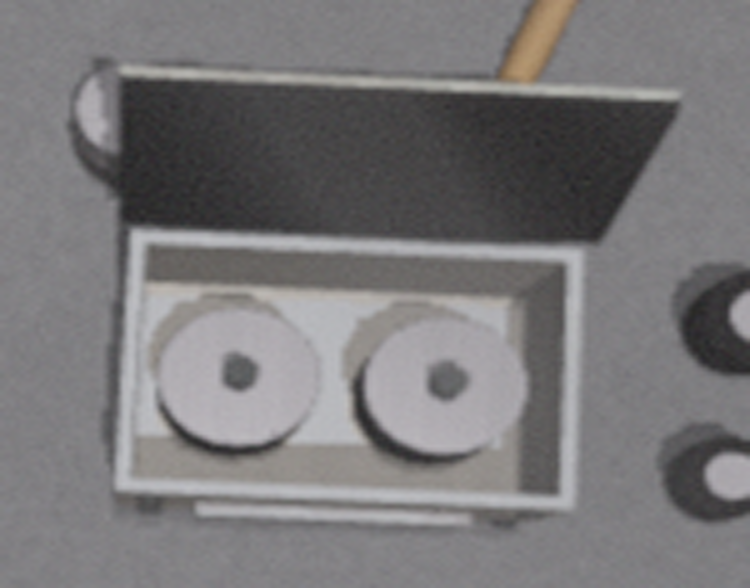

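The crop shows the housing rim corners at about (303.4,227.1), (395,231.4), (306.6,164.8) and (396.6,169.5), and the cover's inner edge from (304.4,129) to (415.6,133.8).

Run:
```python
from h import *
c=[ray("top",p,.12) for p in [(303.4,227.1),(395,231.4),(306.6,164.8),(396.6,169.5)]]
for q in c: print(q.round(4))
print("widths",np.linalg.norm(c[0]-c[1]),np.linalg.norm(c[2]-c[3]),np.linalg.norm(c[0]-c[2]),np.linalg.norm(c[1]-c[3]))
v=(c[0]-c[1])+(c[2]-c[3]);print("yaw",np.arctan2(-v[0],v[1]),"centre",np.mean(c,0))
e=[ray("top",p,.28) for p in [(304.4,129),(415.6,133.8)]]
print("edge",[q.round(4) for q in e],np.linalg.norm(e[0]-e[1]),"yaw",np.arctan2(-(e[0]-e[1])[0],(e[0]-e[1])[1]))
```

```text
[0.5352 0.0889 0.12  ]
[ 0.5297 -0.1006  0.12  ]
[0.6659 0.0849 0.12  ]
[ 0.6599 -0.1043  0.12  ]
widths 0.18950681700302896 0.18924026798450985 0.1307160280754664 0.13020511627263523
yaw -0.03023111417875586 centre [ 0.59768702 -0.00777915  0.12      ]
edge [array([0.698, 0.089, 0.28 ]), array([ 0.6939, -0.1094,  0.28  ])] 0.1984412709172562 yaw -0.020787276089551568
```

Emit:
apply_moves([
  {"translation": [-0.34,-0.34,-0.15],"twist": 0,"hand": 0},
  {"translation": [-0.34,-0.34,-0.15],"twist": 0,"hand": 0},
  {"translation": [-0.34,-0.34,-0.15],"twist": 0,"hand": 0},
  {"translation": [-0.34,-0.34,0],"twist": 0,"hand": 0},
  {"translation": [-0.34,-0.34,0],"twist": 0,"hand": 0},
  {"translation": [-0.34,-0.34,0],"twist": 0,"hand": 0},
  {"translation": [-0.34,-0.34,0],"twist": 0,"hand": 0},
  {"translation": [-0.34,-0.34,0],"twist": 0,"hand": 0},
])

```text
time: 2.7
tool_pos: [0.5507, 0.0038, 0.4882]
tool_rot: [0.0, 0.183, 0.983, 0.0]
contact_force: [1.2, 0.7, 0.0]
gripper_width: 0.0
grasp_force: 0.0
```

Emit:
apply_moves([
  {"translation": [0,0,-0.5],"twist": -0.85,"hand": 0},
  {"translation": [0,0,-0.5],"twist": -0.85,"hand": 0},
  {"translation": [0,0,-0.5],"twist": -0.85,"hand": 0},
  {"translation": [0,0,0],"twist": -0.85,"hand": 0},
  {"translation": [-0.5,0,0],"twist": 0,"hand": 0},
  {"translation": [-0.5,0,0],"twist": 0,"hand": 0},
  {"translation": [-0.5,0,0],"twist": 0,"hand": 0},
  {"translation": [-0.5,0,0],"twist": 0,"hand": 0},
])

```text
time: 3.5
tool_pos: [0.7514, 0.0, 0.6382]
tool_rot: [0.0, 0.014, 1.0, -0.0]
contact_force: [1.3, 0.2, 1.0]
gripper_width: 0.002
grasp_force: 0.0
```

Run:
```python
from h import *
st()
```

```text
t 3.5 p [0.7514 0.     0.6382] F [1.3 0.2 1. ] j [-0.099  0.481  0.464  0.     2.196 -1.641]
axes cols x,y,z
 [[-1.     0.029  0.001]
 [ 0.029  1.    -0.   ]
 [-0.001 -0.    -1.   ]]
```

Emit:
apply_moves([
  {"translation": [-0.5,0,0],"twist": 0,"hand": 0},
  {"translation": [-0.5,0,0],"twist": 0,"hand": 0},
  {"translation": [-0.5,0,0],"twist": 0,"hand": 0},
  {"translation": [-0.5,0,0],"twist": 0,"hand": 0},
])

```text
time: 3.9
tool_pos: [0.8639, -0.0057, 0.5763]
tool_rot: [0.021, 0.015, 1.0, 0.001]
contact_force: [-0.2, -0.0, 0.1]
gripper_width: 0.002
grasp_force: 0.0
```

Run:
```python
from h import *
st()
f=grab_frame("side");cv2.imwrite("pics/side1.png",f[:,:,::-1])
```

```text
t 3.9 p [ 0.8639 -0.0057  0.5763] F [-0.2 -0.   0.1] j [-0.094  0.83   0.063  0.006  2.206 -1.632]
axes cols x,y,z
 [[-0.999  0.029  0.043]
 [ 0.029  1.     0.001]
 [-0.042  0.002 -0.999]]
```

View pics/side1.png

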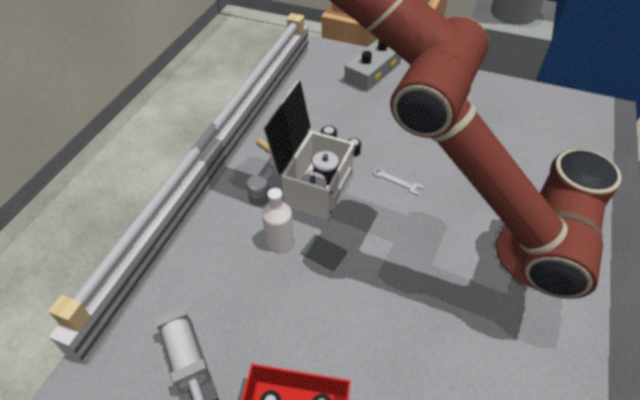

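The cover is unchanged and the arm has passed over it; the arm is at its reach limit, and the tool has leaned forward slightly. A forward lean would give the fingers a supporting upper face, so I'll see whether it builds up.

Emit:
apply_moves([
  {"translation": [-0.5,0,-0.1],"twist": 0,"hand": 0},
  {"translation": [-0.5,0,-0.1],"twist": 0,"hand": 0},
  {"translation": [-0.5,0,-0.1],"twist": 0,"hand": 0},
  {"translation": [-0.5,0,-0.1],"twist": 0,"hand": 0},
])

```text
time: 4.35
tool_pos: [0.9136, -0.0095, 0.553]
tool_rot: [0.082, 0.014, 0.997, 0.0]
contact_force: [-0.8, 0.7, 0.1]
gripper_width: -0.007
grasp_force: 0.0
```

Run:
```python
from h import *
st()
```

```text
t 4.35 p [ 0.9136 -0.0095  0.553 ] F [-0.8  0.7  0.1] j [-0.096  0.866  0.055  0.016  2.057 -1.629]
axes cols x,y,z
 [[-0.986  0.028  0.164]
 [ 0.029  1.    -0.001]
 [-0.164  0.003 -0.987]]
```

Emit:
apply_moves([
  {"translation": [-0.4,0,-0.05],"twist": 0,"hand": 0},
  {"translation": [-0.4,0,-0.05],"twist": 0,"hand": 0},
  {"translation": [-0.4,0,-0.05],"twist": 0,"hand": 0},
  {"translation": [-0.4,0,-0.05],"twist": 0,"hand": 0},
  {"translation": [0,0,-0.01],"twist": 0,"hand": 0},
])

```text
time: 4.85
tool_pos: [0.9525, -0.0128, 0.5313]
tool_rot: [0.126, 0.014, 0.992, 0.001]
contact_force: [0.2, 0.2, -0.7]
gripper_width: 0.002
grasp_force: 0.0
```

Run:
```python
from h import *
st()
```

```text
t 4.85 p [ 0.9525 -0.0128  0.5313] F [ 0.2  0.2 -0.7] j [-0.097  0.895  0.057  0.024  1.938 -1.628]
axes cols x,y,z
 [[-0.968  0.028  0.25 ]
 [ 0.029  1.    -0.002]
 [-0.25   0.005 -0.968]]
```

Emit:
apply_moves([
  {"translation": [-0.5,0,-0.05],"twist": 0,"hand": 0},
  {"translation": [-0.5,0,-0.05],"twist": 0,"hand": 0},
  {"translation": [-0.5,0,-0.05],"twist": 0,"hand": 0},
  {"translation": [-0.5,0,-0.05],"twist": 0,"hand": 0},
  {"translation": [-0.5,0,-0.05],"twist": 0,"hand": 0},
  {"translation": [-0.5,0,-0.05],"twist": 0,"hand": 0},
  {"translation": [-0.5,0,-0.05],"twist": 0,"hand": 0},
  {"translation": [0,0,-0.01],"twist": 0,"hand": 0},
])

```text
time: 5.65
tool_pos: [1.0131, -0.0182, 0.5347]
tool_rot: [0.231, 0.014, 0.973, 0.0]
contact_force: [-0.5, 0.1, -0.6]
gripper_width: -0.004
grasp_force: 0.0
```

Run:
```python
from h import *
st()
```

```text
t 5.65 p [ 1.0131 -0.0182  0.5347] F [-0.5  0.1 -0.6] j [-0.101  0.914  0.055  0.04   1.709 -1.628]
axes cols x,y,z
 [[-0.893  0.027  0.449]
 [ 0.028  1.    -0.006]
 [-0.449  0.007 -0.894]]
```

The lean persists at 27°, so the finger's upper face can carry the cover edge from below. I'll move to just behind the cover edge.

Emit:
apply_moves([
  {"translation": [0.42,0,0.09],"twist": 0,"hand": 0},
  {"translation": [0.42,0,0.09],"twist": 0,"hand": 0},
  {"translation": [0.42,0,0.09],"twist": 0,"hand": 0},
  {"translation": [0.42,0,0.09],"twist": 0,"hand": 0},
  {"translation": [0.42,0,0.09],"twist": 0,"hand": 0},
  {"translation": [0.42,0,0.09],"twist": 0,"hand": 0},
  {"translation": [0.42,0,0.09],"twist": 0,"hand": 0},
  {"translation": [0,0,0],"twist": 0,"hand": 0},
])

```text
time: 6.45
tool_pos: [0.8027, -0.0108, 0.3579]
tool_rot: [0.221, 0.014, 0.975, 0.002]
contact_force: [0.5, 0.8, -2.1]
gripper_width: -0.003
grasp_force: 0.0
```

```bash
cat >> h.py <<'E'
C=np.array([.5977,-.0078]);HX=np.array([np.cos(.03),-np.sin(.03)]);HY=np.array([np.sin(.03),np.cos(.03)])
def hp():
    s,r=st();d=s["tool_pos"][:2]-C;x,y,z=1e3*(d@HX),1e3*(d@HY),1e3*s["tool_pos"][2]
    print("housing TCP x,y,z mm",round(x,1),round(y,1),round(z,1),"tilt",np.arccos(-r[2,2]).round(3));return x,y,z,r
def go(r,dx,dz,dy=0):
    w=np.array([*(HX*dx+HY*dy),dz]);return (r.T@w/100).round(3)
E
python3 - <<'E'
from h import *
hp()
f=grab_frame("side");cv2.imwrite("pics/side2.png",cv2.resize(f[40:240,180:480,::-1],None,fx=2.5,fy=2.5))
E
```

```text
t 6.45 p [ 0.8027 -0.0108  0.3579] F [ 0.5  0.8 -2.1] j [-0.122  0.175  1.35   0.053  1.175 -1.673]
axes cols x,y,z
 [[-0.902  0.027  0.43 ]
 [ 0.028  1.    -0.003]
 [-0.43   0.009 -0.903]]
housing TCP x,y,z mm 205.0 3.1 357.9 tilt 0.445
```

View pics/side2.png

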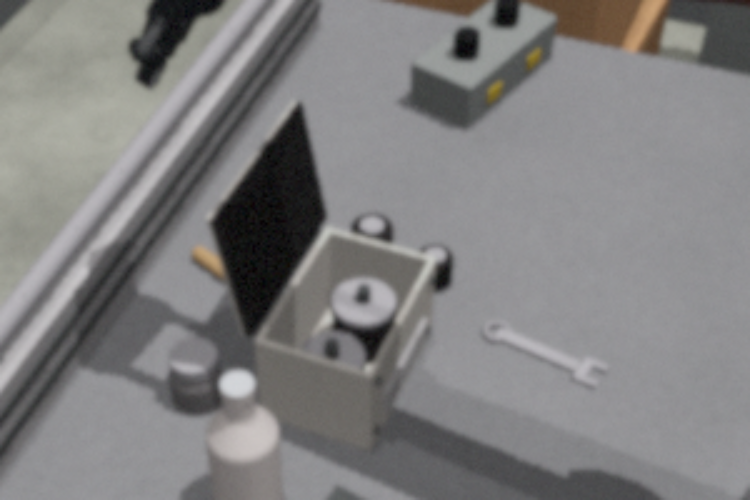

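The gripper is the dark shape at the crop's upper left, about (150,75), hanging well above and behind the cover edge, which runs (215,215)–(300,108). I'll descend behind the cover.

Emit:
apply_moves([
  {"translation": [0.39,0,0.19],"twist": 0,"hand": 0},
  {"translation": [0.39,0,0.19],"twist": 0,"hand": 0},
  {"translation": [0,0,0],"twist": 0,"hand": 0},
])

```text
time: 6.8
tool_pos: [0.7524, -0.0092, 0.292]
tool_rot: [0.223, 0.014, 0.975, 0.001]
contact_force: [-1.2, 0.6, -2.4]
gripper_width: -0.002
grasp_force: 0.0
```

Run:
```python
from h import *
x,y,z,r=hp()
f=grab_frame("side");cv2.imwrite("pics/side3.png",cv2.resize(f[20:180,180:400,::-1],None,fx=3.5,fy=3.5))
p=state()["tool_pos"];d=r[:,2]
print("tip px crop",(proj("side",p+.022*d)-[180,20])*3.5)
print("push go -10,0:",go(r,-10,0),"up10",go(r,0,10))
```

```text
t 6.8 p [ 0.7524 -0.0092  0.292 ] F [-1.2  0.6 -2.4] j [-0.129  0.082  1.561  0.06   1.053 -1.689]
axes cols x,y,z
 [[-0.9    0.027  0.434]
 [ 0.028  1.    -0.004]
 [-0.434  0.009 -0.901]]
housing TCP x,y,z mm 154.6 3.2 292.0 tilt 0.449
tip px crop [271.61471322 268.90089116]
push go -10,0: [ 0.09   0.    -0.043] up10 [-0.043  0.001 -0.09 ]
```

View pics/side3.png

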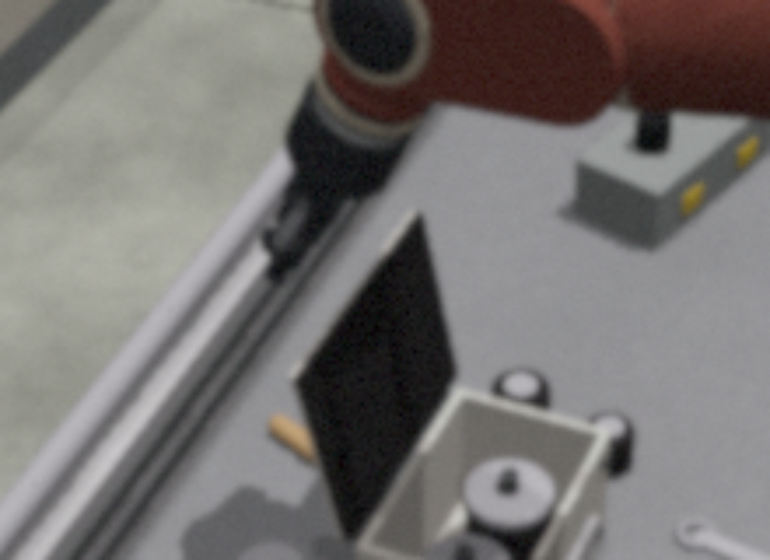

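Emit:
apply_moves([
  {"translation": [0.18,0,-0.087],"twist": 0,"hand": 0},
  {"translation": [0.18,0,-0.087],"twist": 0,"hand": 0},
  {"translation": [0.135,0,-0.065],"twist": 0,"hand": 0},
  {"translation": [0.135,0,-0.065],"twist": 0,"hand": 0},
])

```text
time: 7.25
tool_pos: [0.6908, -0.0085, 0.3081]
tool_rot: [0.235, 0.014, 0.972, -0.0]
contact_force: [-0.5, -0.3, -0.1]
gripper_width: -0.003
grasp_force: 0.0
```

Run:
```python
from h import *
hp()
```

```text
t 7.25 p [ 0.6908 -0.0085  0.3081] F [-0.5 -0.3 -0.1] j [-0.142 -0.085  1.705  0.067  1.05  -1.703]
axes cols x,y,z
 [[-0.889  0.027  0.457]
 [ 0.027  1.    -0.007]
 [-0.458  0.006 -0.889]]
housing TCP x,y,z mm 93.1 2.1 308.1 tilt 0.475
```

Emit:
apply_moves([
  {"translation": [0,0,0],"twist": 0,"hand": 0},
])

```text
time: 7.35
tool_pos: [0.6902, -0.0084, 0.3076]
tool_rot: [0.235, 0.014, 0.972, -0.0]
contact_force: [0.6, 0.6, 0.2]
gripper_width: -0.0
grasp_force: 0.0
```

Run:
```python
from h import *
hp()
f=grab_frame("side");cv2.imwrite("pics/side4.png",cv2.resize(f[20:180,180:400,::-1],None,fx=3.5,fy=3.5))
```

```text
t 7.35 p [ 0.6902 -0.0084  0.3076] F [0.6 0.6 0.2] j [-0.142 -0.086  1.707  0.067  1.05  -1.703]
axes cols x,y,z
 [[-0.889  0.027  0.457]
 [ 0.027  1.    -0.007]
 [-0.457  0.007 -0.89 ]]
housing TCP x,y,z mm 92.5 2.2 307.6 tilt 0.474
```

View pics/side4.png

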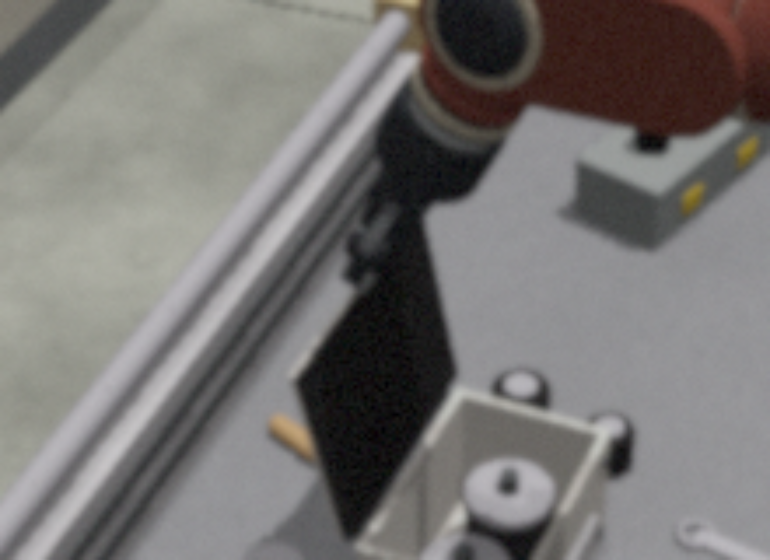

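The finger rose about 16 mm on the way and now sits just above the edge, at about (360,275) in the crop. The cover has not moved. I'll back off behind it and come in lower.

Emit:
apply_moves([
  {"translation": [-0.4,0,0.206],"twist": 0,"hand": 0},
  {"translation": [0.09,0,0.178],"twist": 0,"hand": 0},
  {"translation": [0,0,0],"twist": 0,"hand": 0},
])

```text
time: 7.7
tool_pos: [0.7337, -0.0092, 0.2781]
tool_rot: [0.229, 0.014, 0.973, 0.001]
contact_force: [-0.9, -0.6, -1.0]
gripper_width: -0.001
grasp_force: 0.0
```

Run:
```python
from h import *
x,y,z,r=hp();print(go(r,-10,0),go(r,0,-10))
```

```text
t 7.7 p [ 0.7337 -0.0092  0.2781] F [-0.9 -0.6 -1. ] j [-0.133  0.04   1.63   0.064  1.014 -1.696]
axes cols x,y,z
 [[-0.895  0.027  0.445]
 [ 0.028  1.    -0.005]
 [-0.445  0.008 -0.895]]
housing TCP x,y,z mm 135.9 2.7 278.1 tilt 0.462
[ 0.09   0.    -0.045] [ 0.045 -0.001  0.09 ]
```

Emit:
apply_moves([
  {"translation": [0.148,0,-0.04],"twist": 0,"hand": 0},
  {"translation": [0.148,0,-0.04],"twist": 0,"hand": 0},
  {"translation": [0,0,0],"twist": 0,"hand": 0},
])

```text
time: 8.0
tool_pos: [0.7038, -0.0083, 0.279]
tool_rot: [0.234, 0.014, 0.972, 0.0]
contact_force: [1.4, 0.3, 2.3]
gripper_width: -0.001
grasp_force: 0.9
```

Run:
```python
from h import *
x,y,z,r=hp();print(go(r,-10,0),go(r,0,-10))
```

```text
t 8.0 p [ 0.7038 -0.0083  0.279 ] F [1.4 0.3 2.3] j [-0.138 -0.036  1.706  0.067  1.003 -1.703]
axes cols x,y,z
 [[-0.89   0.027  0.455]
 [ 0.027  1.    -0.006]
 [-0.455  0.007 -0.89 ]]
housing TCP x,y,z mm 106.1 2.7 279.0 tilt 0.472
[ 0.089  0.    -0.045] [ 0.045 -0.001  0.089]
```

Emit:
apply_moves([
  {"translation": [0.147,0,-0.04],"twist": 0,"hand": 0},
  {"translation": [0.147,0,-0.04],"twist": 0,"hand": 0},
  {"translation": [0.147,0,-0.04],"twist": 0,"hand": 0},
  {"translation": [0.09,0,-0.028],"twist": 0,"hand": 0},
])

```text
time: 8.4
tool_pos: [0.6502, -0.007, 0.2693]
tool_rot: [0.235, 0.014, 0.972, 0.0]
contact_force: [0.2, -0.6, 6.4]
gripper_width: 0.001
grasp_force: 1.1
```

Run:
```python
from h import *
x,y,z,r=hp();print(go(r,-10,0),go(r,0,-10))
```

```text
t 8.4 p [ 0.6502 -0.007   0.2693] F [ 0.2 -0.6  6.4] j [-0.15  -0.162  1.84   0.074  0.995 -1.717]
axes cols x,y,z
 [[-0.889  0.027  0.456]
 [ 0.027  1.    -0.007]
 [-0.456  0.007 -0.89 ]]
housing TCP x,y,z mm 52.5 2.4 269.3 tilt 0.474
[ 0.089  0.    -0.046] [ 0.046 -0.001  0.089]
```

Emit:
apply_moves([
  {"translation": [-0.228,0,-0.445],"twist": 0,"hand": 0},
  {"translation": [0.318,0,-0.365],"twist": 0,"hand": 0},
  {"translation": [0.444,0,-0.228],"twist": 0,"hand": 0},
  {"translation": [0.49,0,-0.03],"twist": 0,"hand": 0},
  {"translation": [0.308,0,0.38],"twist": 0,"hand": 0},
  {"translation": [0.173,0,0.338],"twist": 0,"hand": 0},
])

```text
time: 9.0
tool_pos: [0.4977, -0.0024, 0.229]
tool_rot: [0.233, 0.014, 0.972, -0.0]
contact_force: [0.3, 0.4, -0.9]
gripper_width: -0.001
grasp_force: 0.0
```

Run:
```python
from h import *
x,y,z,r=hp();print(go(r,-10,0),go(r,0,-10))
f=grab_frame("side");cv2.imwrite("pics/side5.png",cv2.resize(f[20:220,200:440,::-1],None,fx=3,fy=3))
for a in np.arange(.4,1.61,.2):
    e=[]
    for w in(100,-100):
        h=np.array([*(C+HX*(.065-.16*np.cos(a))+HY*w/1e3),.122+.16*np.sin(a)]);e.append(((proj("side",h)-[200,20])*3).round().tolist())
    print(round(a,1),e)
```

```text
t 9.0 p [ 0.4977 -0.0024  0.229 ] F [ 0.3  0.4 -0.9] j [-0.198 -0.563  2.207  0.096  1.036 -1.769]
axes cols x,y,z
 [[-0.891  0.027  0.453]
 [ 0.027  1.    -0.007]
 [-0.453  0.007 -0.892]]
housing TCP x,y,z mm -100.2 2.4 229.0 tilt 0.47
[ 0.089  0.    -0.045] [ 0.045 -0.001  0.089]
0.4 [[407.0, 470.0], [489.0, 316.0]]
0.6 [[389.0, 440.0], [475.0, 287.0]]
0.8 [[365.0, 411.0], [454.0, 259.0]]
1.0 [[336.0, 384.0], [427.0, 234.0]]
1.2 [[301.0, 360.0], [397.0, 212.0]]
1.4 [[265.0, 341.0], [364.0, 196.0]]
1.6 [[227.0, 329.0], [329.0, 185.0]]
```

View pics/side5.png

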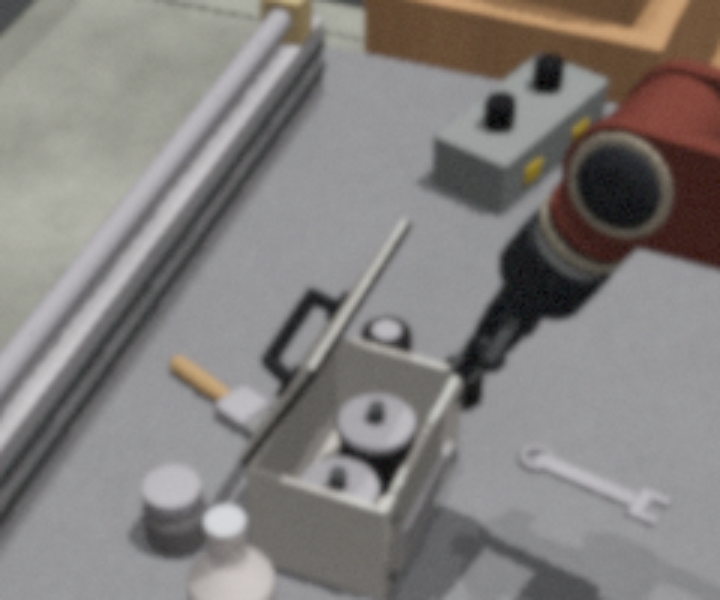

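The picture shows the cover past upright with its far corner at about (407,222), so near 1.13 rad and falling. The fingers are in front at about (470,400). I'll move in underneath to catch it.

Emit:
apply_moves([
  {"translation": [-0.344,0,0.007],"twist": 0,"hand": 0},
  {"translation": [-0.344,0,0.007],"twist": 0,"hand": 0},
  {"translation": [0,0,0],"twist": 0,"hand": 0},
])

```text
time: 9.35
tool_pos: [0.5636, -0.0047, 0.2612]
tool_rot: [0.232, 0.014, 0.973, 0.0]
contact_force: [-1.4, -0.7, 0.2]
gripper_width: 0.0
grasp_force: 0.3
```

Run:
```python
from h import *
x,y,z,r=hp();print(go(r,-10,0),go(r,0,-10))
```

```text
t 9.35 p [ 0.5636 -0.0047  0.2612] F [-1.4 -0.7  0.2] j [-0.174 -0.384  2.032  0.084  1.031 -1.742]
axes cols x,y,z
 [[-0.892  0.027  0.452]
 [ 0.027  1.    -0.006]
 [-0.452  0.007 -0.892]]
housing TCP x,y,z mm -34.1 2.1 261.2 tilt 0.469
[ 0.089  0.    -0.045] [ 0.045 -0.001  0.089]
```

Emit:
apply_moves([
  {"translation": [0,0,0],"twist": 0,"hand": 0},
  {"translation": [0,0,0],"twist": 0,"hand": 0},
  {"translation": [0,0,0],"twist": 0,"hand": 0},
])

```text
time: 9.65
tool_pos: [0.559, -0.0041, 0.2562]
tool_rot: [0.23, 0.014, 0.973, 0.001]
contact_force: [-2.9, 0.3, 0.0]
gripper_width: -0.002
grasp_force: 0.8
```

Run:
```python
from h import *
x,y,z,r=hp()
f=grab_frame("side");cv2.imwrite("pics/side6.png",cv2.resize(f[20:220,200:440,::-1],None,fx=3,fy=3))
```

```text
t 9.65 p [ 0.559  -0.0041  0.2562] F [-2.9  0.3  0. ] j [-0.174 -0.39   2.044  0.084  1.032 -1.742]
axes cols x,y,z
 [[-0.894  0.027  0.447]
 [ 0.028  1.    -0.005]
 [-0.447  0.008 -0.895]]
housing TCP x,y,z mm -38.8 2.6 256.2 tilt 0.463
```

View pics/side6.png

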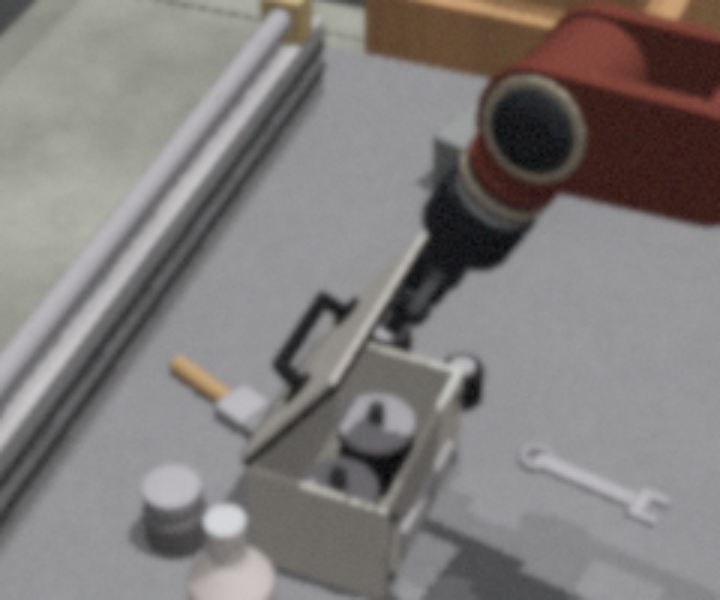

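The cover is caught and resting on the fingers at about 1.0 rad, with the near edge corner at about (335,388). Next is lowering it.

```bash
cat >> h.py <<'E'
def plan(angs,o=(-10,-4)):
    x,y,z,r=hp();px,pz=x,z;print("F",state()["grasp_force"])
    # angle implied by contact: edge on finger upper face
    n=np.array([r[0,2],r[2,2]]);u=np.array([-n[1],n[0]]);u=-np.array([r[0,0],r[2,0]])
    aa=np.linspace(-.05,1.4,2000);E=np.c_[65-160*np.cos(aa),122+160*np.sin(aa)]
    g=(E-[x,z])@u/np.linalg.norm(u)-11;i=np.where(np.diff(np.sign(g)))[0]
    for k in i: print("a est",aa[k].round(3),"s from tip",(22-(E[k]-[x,z])@n).round(1))
    for a in angs:
        q=np.array([65-160*np.cos(a)+o[0],122+160*np.sin(a)+o[1]]);print(round(a,3),go(r,q[0]-px,q[1]-pz));px,pz=q
E
python3 - <<'E'
from h import *
plan(np.arange(.93,.55,-.05))
E
```

```text
t 9.7 p [ 0.559  -0.0041  0.2562] F [-2.4 -1.1  0. ] j [-0.174 -0.39   2.044  0.084  1.031 -1.742]
axes cols x,y,z
 [[-0.894  0.027  0.447]
 [ 0.028  1.    -0.005]
 [-0.447  0.008 -0.895]]
housing TCP x,y,z mm -38.8 2.6 256.2 tilt 0.463
F 0.8931113372091204
a est 0.971 s from tip 14.1
0.93 [ 0.062 -0.001  0.081]
0.88 [ 0.078 -0.     0.016]
0.83 [ 0.077 -0.     0.02 ]
0.78 [ 0.076 -0.     0.024]
0.73 [ 0.075 -0.     0.028]
0.68 [ 0.074 -0.     0.031]
0.63 [ 0.072 -0.     0.035]
0.58 [ 0.07  -0.     0.039]
```

Emit:
apply_moves([
  {"translation": [0.06,0,0.08],"twist": 0,"hand": 0},
  {"translation": [0.078,0,0.016],"twist": 0,"hand": 0},
  {"translation": [0.077,0,0.02],"twist": 0,"hand": 0},
  {"translation": [0.076,0,0.024],"twist": 0,"hand": 0},
  {"translation": [0.075,0,0.028],"twist": 0,"hand": 0},
])

```text
time: 10.2
tool_pos: [0.5339, -0.0032, 0.2241]
tool_rot: [0.23, 0.014, 0.973, 0.001]
contact_force: [-0.3, -0.5, -0.6]
gripper_width: -0.003
grasp_force: 0.4
```

Run:
```python
from h import *
plan(np.arange(.68,.35,-.04))
```

```text
t 10.2 p [ 0.5339 -0.0032  0.2241] F [-0.3 -0.5 -0.6] j [-0.183 -0.44   2.133  0.091  0.993 -1.756]
axes cols x,y,z
 [[-0.894  0.027  0.447]
 [ 0.028  1.    -0.005]
 [-0.447  0.008 -0.895]]
housing TCP x,y,z mm -64.0 2.7 224.1 tilt 0.463
F 0.3802321571856737
a est 0.731 s from tip 21.8
0.68 [ 0.073 -0.     0.025]
0.64 [ 0.058 -0.     0.028]
0.6 [ 0.057 -0.     0.03 ]
0.56 [ 0.055 -0.     0.032]
0.52 [ 0.054 -0.     0.034]
0.48 [ 0.053 -0.     0.037]
0.44 [ 0.051 -0.     0.039]
0.4 [ 0.049 -0.     0.041]
0.36 [ 0.048 -0.     0.043]
```

Emit:
apply_moves([
  {"translation": [0.055,0,0.02],"twist": 0,"hand": 0},
  {"translation": [0.055,0,0.028],"twist": 0,"hand": 0},
  {"translation": [0.055,0,0.03],"twist": 0,"hand": 0},
  {"translation": [0.052,0,0.032],"twist": 0,"hand": 0},
  {"translation": [0.05,0,0.034],"twist": 0,"hand": 0},
  {"translation": [0,0,0],"twist": 0,"hand": 0},
])

```text
time: 10.8
tool_pos: [0.516, -0.0025, 0.1985]
tool_rot: [0.228, 0.014, 0.973, 0.001]
contact_force: [-5.1, -0.2, -1.1]
gripper_width: 0.003
grasp_force: 2.5
```

Run:
```python
from h import *
plan(np.arange(.51,.2,-.03))
```

```text
t 10.8 p [ 0.516  -0.0025  0.1985] F [-5.1 -0.2 -1.1] j [-0.189 -0.47   2.196  0.096  0.963 -1.767]
axes cols x,y,z
 [[-0.895  0.027  0.445]
 [ 0.028  1.    -0.005]
 [-0.444  0.008 -0.896]]
housing TCP x,y,z mm -81.8 2.8 198.5 tilt 0.461
F 2.466252911835909
a est 0.538 s from tip 22.8
0.51 [ 0.036 -0.     0.009]
0.48 [ 0.039 -0.     0.028]
0.45 [ 0.038 -0.     0.029]
0.42 [ 0.037 -0.     0.03 ]
0.39 [ 0.037 -0.     0.031]
0.36 [ 0.036 -0.     0.032]
0.33 [ 0.035 -0.     0.033]
0.3 [ 0.034 -0.     0.034]
0.27 [ 0.033 -0.     0.035]
0.24 [ 0.031 -0.     0.036]
0.21 [ 0.03  -0.     0.037]
```

Emit:
apply_moves([
  {"translation": [0.036,0,0.015],"twist": 0,"hand": 0},
  {"translation": [0.039,0,0.028],"twist": 0,"hand": 0},
  {"translation": [0.038,0,0.029],"twist": 0,"hand": 0},
  {"translation": [0.037,0,0.03],"twist": 0,"hand": 0},
  {"translation": [0.037,0,0.031],"twist": 0,"hand": 0},
  {"translation": [0.036,0,0.032],"twist": 0,"hand": 0},
  {"translation": [0.035,0,0.033],"twist": 0,"hand": 0},
  {"translation": [0,0,0],"twist": 0,"hand": 0},
])

```text
time: 11.6
tool_pos: [0.5023, -0.0019, 0.1696]
tool_rot: [0.229, 0.014, 0.973, 0.001]
contact_force: [-2.0, -0.4, -2.3]
gripper_width: 0.001
grasp_force: 1.4
```

Run:
```python
from h import *
plan(np.arange(.3,.1,-.02))
```

```text
t 11.6 p [ 0.5023 -0.0019  0.1696] F [-2.  -0.4 -2.3] j [-0.194 -0.483  2.255  0.102  0.917 -1.779]
axes cols x,y,z
 [[-0.895  0.027  0.446]
 [ 0.028  1.    -0.005]
 [-0.446  0.008 -0.895]]
housing TCP x,y,z mm -95.5 3.0 169.6 tilt 0.462
F 1.4076494425535202
a est 0.338 s from tip 22.6
0.3 [ 0.041 -0.     0.029]
0.28 [ 0.022 -0.     0.023]
0.26 [ 0.021 -0.     0.024]
0.24 [ 0.021 -0.     0.024]
0.22 [ 0.02  -0.     0.025]
0.2 [ 0.02  -0.     0.025]
0.18 [ 0.019 -0.     0.025]
0.16 [ 0.019 -0.     0.026]
0.14 [ 0.018 -0.     0.026]
0.12 [ 0.018 -0.     0.027]
```

Emit:
apply_moves([
  {"translation": [0.022,0,0.018],"twist": 0,"hand": 0},
  {"translation": [0.022,0,0.018],"twist": 0,"hand": 0},
  {"translation": [0.022,0,0.023],"twist": 0,"hand": 0},
  {"translation": [0.021,0,0.024],"twist": 0,"hand": 0},
  {"translation": [0.021,0,0.024],"twist": 0,"hand": 0},
  {"translation": [0.02,0,0.025],"twist": 0,"hand": 0},
  {"translation": [0,0,0],"twist": 0,"hand": 0},
])

```text
time: 12.3
tool_pos: [0.497, -0.0015, 0.1525]
tool_rot: [0.229, 0.014, 0.973, 0.001]
contact_force: [-1.1, 0.3, -3.2]
gripper_width: -0.003
grasp_force: 1.2
```

Run:
```python
from h import *
plan(np.arange(.22,.04,-.015))
```

```text
t 12.3 p [ 0.497  -0.0015  0.1525] F [-1.1  0.3 -3.2] j [-0.196 -0.48   2.282  0.106  0.886 -1.786]
axes cols x,y,z
 [[-0.895  0.027  0.446]
 [ 0.028  1.    -0.005]
 [-0.446  0.008 -0.895]]
housing TCP x,y,z mm -100.8 3.2 152.5 tilt 0.463
F 1.2442642729729414
a est 0.223 s from tip 22.0
0.22 [ 0.001  0.    -0.005]
0.205 [ 0.015 -0.     0.019]
0.19 [ 0.015 -0.     0.019]
0.175 [ 0.014 -0.     0.019]
0.16 [ 0.014 -0.     0.019]
0.145 [ 0.014 -0.     0.02 ]
0.13 [ 0.014 -0.     0.02 ]
0.115 [ 0.013 -0.     0.02 ]
0.1 [ 0.013 -0.     0.02 ]
0.085 [ 0.013 -0.     0.02 ]
0.07 [ 0.012 -0.     0.021]
0.055 [ 0.012 -0.     0.021]
```

Emit:
apply_moves([
  {"translation": [0.015,0,0.017],"twist": 0,"hand": 0},
  {"translation": [0.015,0,0.019],"twist": 0,"hand": 0},
  {"translation": [0.015,0,0.019],"twist": 0,"hand": 0},
  {"translation": [0.014,0,0.019],"twist": 0,"hand": 0},
  {"translation": [0.014,0,0.02],"twist": 0,"hand": 0},
  {"translation": [0.014,0,0.02],"twist": 0,"hand": 0},
  {"translation": [0.013,0,0.02],"twist": 0,"hand": 0},
  {"translation": [0,0,0],"twist": 0,"hand": 0},
])

```text
time: 13.1
tool_pos: [0.4944, -0.0015, 0.1365]
tool_rot: [0.23, 0.014, 0.973, 0.001]
contact_force: [-2.1, -0.3, -2.7]
gripper_width: -0.001
grasp_force: 1.5
```

Run:
```python
from h import *
plan(np.arange(.1,-.05,-.01))
f=grab_frame("side");cv2.imwrite("pics/side7.png",cv2.resize(f[60:220,240:440,::-1],None,fx=3.5,fy=3.5))
```

```text
t 13.1 p [ 0.4944 -0.0015  0.1365] F [-2.1 -0.3 -2.7] j [-0.197 -0.466  2.302  0.11   0.852 -1.792]
axes cols x,y,z
 [[-0.894  0.027  0.447]
 [ 0.028  1.    -0.005]
 [-0.447  0.008 -0.894]]
housing TCP x,y,z mm -103.4 3.2 136.5 tilt 0.464
F 1.4683139976114035
a est 0.123 s from tip 22.3
0.1 [ 0.018 -0.     0.019]
0.09 [ 0.008 -0.     0.014]
0.08 [ 0.008 -0.     0.014]
0.07 [ 0.008 -0.     0.014]
0.06 [ 0.008 -0.     0.014]
0.05 [ 0.008 -0.     0.014]
0.04 [ 0.008 -0.     0.014]
0.03 [ 0.008 -0.     0.014]
0.02 [ 0.008 -0.     0.014]
0.01 [ 0.007 -0.     0.014]
0.0 [ 0.007 -0.     0.014]
-0.01 [ 0.007 -0.     0.014]
-0.02 [ 0.007 -0.     0.014]
-0.03 [ 0.007 -0.     0.014]
-0.04 [ 0.007 -0.     0.015]
-0.05 [ 0.007 -0.     0.015]
```

View pics/side7.png

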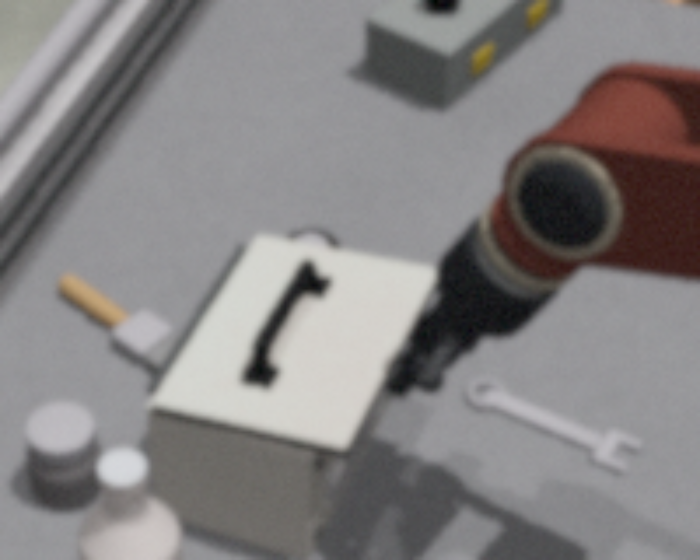

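The cover is nearly shut and resting on the fingers at its front edge, about (400,370), with the handle well clear. I'll go slower from here.

Emit:
apply_moves([
  {"translation": [0.01,0,0.014],"twist": 0,"hand": 0},
  {"translation": [0.01,0,0.014],"twist": 0,"hand": 0},
  {"translation": [0.009,0,0.014],"twist": 0,"hand": 0},
  {"translation": [0.008,0,0.014],"twist": 0,"hand": 0},
  {"translation": [0.008,0,0.014],"twist": 0,"hand": 0},
  {"translation": [0.008,0,0.014],"twist": 0,"hand": 0},
  {"translation": [0,0,0],"twist": 0,"hand": 0},
])

```text
time: 13.85
tool_pos: [0.4935, -0.0014, 0.1268]
tool_rot: [0.23, 0.014, 0.973, 0.001]
contact_force: [-2.3, -0.7, -2.4]
gripper_width: 0.003
grasp_force: 1.4
```

Run:
```python
from h import *
plan([])
```

```text
t 13.85 p [ 0.4935 -0.0014  0.1268] F [-2.3 -0.7 -2.4] j [-0.197 -0.454  2.311  0.112  0.831 -1.796]
axes cols x,y,z
 [[-0.894  0.027  0.447]
 [ 0.028  1.    -0.005]
 [-0.447  0.008 -0.894]]
housing TCP x,y,z mm -104.3 3.3 126.8 tilt 0.464
F 1.4078608341515064
a est 0.063 s from tip 22.4
```

Emit:
apply_moves([
  {"translation": [0.007,0,0.012],"twist": 0,"hand": 0},
  {"translation": [0.007,0,0.012],"twist": 0,"hand": 0},
  {"translation": [0.007,0,0.012],"twist": 0,"hand": 0},
  {"translation": [0.007,0,0.012],"twist": 0,"hand": 0},
  {"translation": [0.007,0,0.012],"twist": 0,"hand": 0},
  {"translation": [0,0,0],"twist": 0,"hand": 0},
])

```text
time: 14.45
tool_pos: [0.4932, -0.0013, 0.1201]
tool_rot: [0.23, 0.014, 0.973, 0.001]
contact_force: [-1.0, -0.9, -2.9]
gripper_width: -0.003
grasp_force: 1.3
```

Run:
```python
from h import *
plan([])
```

```text
t 14.45 p [ 0.4932 -0.0013  0.1201] F [-1.  -0.9 -2.9] j [-0.197 -0.444  2.317  0.114  0.815 -1.798]
axes cols x,y,z
 [[-0.894  0.027  0.448]
 [ 0.028  1.    -0.005]
 [-0.448  0.008 -0.894]]
housing TCP x,y,z mm -104.7 3.4 120.1 tilt 0.464
F 1.2865538382902741
a est 0.02 s from tip 22.3
```

Now 0.7 mm per row until the load goes off the fingers.

Emit:
apply_moves([
  {"translation": [0.004,0,0.006],"twist": 0,"hand": 0},
  {"translation": [0.004,0,0.006],"twist": 0,"hand": 0},
  {"translation": [0.004,0,0.006],"twist": 0,"hand": 0},
  {"translation": [0.004,0,0.006],"twist": 0,"hand": 0},
  {"translation": [0,0,0],"twist": 0,"hand": 0},
])

```text
time: 14.95
tool_pos: [0.4936, -0.0014, 0.1181]
tool_rot: [0.231, 0.014, 0.973, 0.0]
contact_force: [-1.0, 0.7, 0.0]
gripper_width: 0.004
grasp_force: 0.0
```

Run:
```python
from h import *
plan([])
```

```text
t 14.95 p [ 0.4936 -0.0014  0.1181] F [-1.   0.7  0. ] j [-0.198 -0.441  2.319  0.115  0.808 -1.799]
axes cols x,y,z
 [[-0.893  0.027  0.45 ]
 [ 0.028  1.    -0.006]
 [-0.45   0.007 -0.893]]
housing TCP x,y,z mm -104.3 3.3 118.1 tilt 0.466
F 0.0
a est 0.013 s from tip 23.1
```

Emit:
apply_moves([
  {"translation": [0.006,0,0.004],"twist": 0,"hand": 0},
  {"translation": [0.01,0,0.004],"twist": 0,"hand": 0},
  {"translation": [0.02,0,0],"twist": 0,"hand": 0},
  {"translation": [0.05,0,0],"twist": 0,"hand": 0},
  {"translation": [0.15,0,-0.08],"twist": 0,"hand": 0},
  {"translation": [0.25,0,-0.12],"twist": 0,"hand": 0},
  {"translation": [0.25,0,-0.2],"twist": 0,"hand": 0},
  {"translation": [0,0,0],"twist": 0,"hand": 0},
])

```text
time: 15.75
tool_pos: [0.4084, 0.001, 0.121]
tool_rot: [0.233, 0.014, 0.972, -0.0]
contact_force: [0.0, 0.3, 0.4]
gripper_width: -0.002
grasp_force: 0.0
```

Run:
```python
from h import *
hp()
a=grab_frame("side");b=grab_frame("top")
cv2.imwrite("pics/end.png",np.hstack([cv2.resize(a[40:280,220:460],(400,400)),cv2.resize(b[80:340,220:480],(400,400))])[:,:,::-1])
for q in["bottle","roller_a","wrench","jar","brush","plate"]:
    print(q,[(np.round(r["point"],3).tolist(),round(r["score"],2)) for r in recognise("top",q)[:2]])
```

```text
t 15.75 p [0.4084 0.001  0.121 ] F [0.  0.3 0.4] j [-0.248 -0.806  2.522  0.127  0.97  -1.837]
axes cols x,y,z
 [[-0.891  0.027  0.454]
 [ 0.027  1.    -0.007]
 [-0.454  0.006 -0.891]]
housing TCP x,y,z mm -189.5 3.1 121.0 tilt 0.471
bottle [([0.625, 0.188, 0.134], 0.68)]
roller_a [([0.554, -0.178, 0.04], 0.91), ([0.634, -0.187, 0.053], 0.87)]
wrench [([0.391, -0.114, 0.008], 0.66)]
jar [([0.734, 0.084, 0.071], 0.72), ([0.578, -0.002, 0.132], 0.42)]
brush [([0.745, -0.081, 0.021], 0.76)]
plate [([0.508, 0.194, 0.007], 0.57)]
```

View pics/end.png

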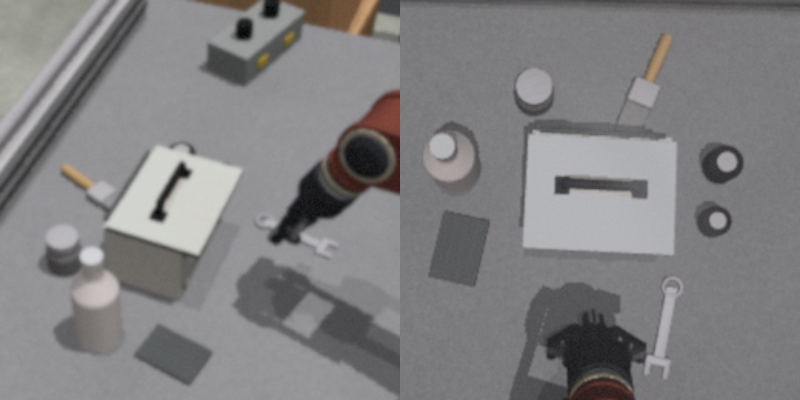

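The cover is flat shut, the arm is clear of it, and the loose things look undisturbed. The brush and jar readings shifted only because the cover hid part of them before. I'm handing in the job.

```bash
python3 -c "
from plant import *
print(job_done())"
```

```text
the job is handed in; nothing more can be done
None
```

The cover was tipped forward, caught on the fingers at about 1.0 rad and lowered shut without a bang; the arm is clear, the loose things look undisturbed, and the job is handed in with no verdict shown. One doubt: to lean the tool forward I held the arm at its reach limit, where joint 3 read down to 0.055 rad against a stated minimum of 0.06.

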